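# Isolator first, then selector, on a counter fryer

### The job

Switch on the counter fryer: swing the isolator lever clockwise until it comes up solidly against its hidden stop (how far that is differs from one fryer to the next), then turn the selector knob, which frees only then, clockwise so that its pointer lines up with the long rib, 60 degrees on from where it starts. Feel for the stop and do not force either control against its stop or lock; let go of both and leave the bottles, jar and cup where they stand.

Things in the scene. Friction and masses are not known exactly. Their poses are not given: they have to be found in the camera images.
- fryer: Fixed steel counter fryer; place and yaw vary. Origin: on the counter under the middle of its control box, 240 (x) by 340 (y) mm, flat deck 90 mm high. x points away from the robot, y left. Isolator shaft at x 0, y -65; selector shaft at x 0, y +75. The covered tank joins on the left: y +175 to +435, x -120 to +180, 162 mm high, lid handle to 194 mm.
- isolator_axis (a point): Where the isolator's upright shaft meets the deck, 90 mm above the counter; axes as the fryer's. The lever drags unevenly, 1 to 9 N at its grip, and stays where it is left. At its stop the resistance climbs by about 5 N per mm of further travel of the grip; a push of 13 to 16 N at the grip seats it.
- isolator_grip (a point): Centre of the isolator's upright black grip, a round post 18 mm in diameter at the end of a flat lever, 80 mm from the shaft; moves with the lever. The post reaches from the lever's top, 111 mm above the counter, to 170 mm; this point is at 140 mm.
- isolator (a joint): Isolator angle, rad, growing clockwise from above; starts at 0 to 0.3. At 0.75 the lever points along the fryer's -y; at 0, 0.75 rad anticlockwise of that. A hidden, slightly springy stop, different on every fryer, ends its travel between 1.05 and 1.85. Only when it bears on the stop is it home and the selector free; a sprung bolt then drops in and keeps the lever there.
- isolator_dog: Hidden part of the isolator inside the box that meets the stop, 42 mm from the shaft, so it bears about twice the force put on the grip. Not to be pressed on the stop with more than 40 N (some 23 N at the grip, drag included). Origin on the shaft at deck height; turns with the lever.
- selector (a joint): Selector angle, rad, growing clockwise from above; 0 at the start, pointer along the fryer's +x at the short rib. The long rib is at 1.05 (60 degrees clockwise). Until the isolator is home the lock blocks it after at most 0.3 rad; then it turns against a drag of about 0.08 N m and stays where it is left. It could turn on past the rib, to 1.9.
- selector_grip (a point): On the selector's shaft, 123 mm above the counter, at the height to grip. The knob is an upright black bar 46 mm long, 12 mm thick, 98 to 138 mm above the counter, on a disc of radius 26 mm (top at 99 mm). x lies along the bar towards the small aluminium pointer and turns with the knob; grip across the 12 mm.
- selector_cam: Hidden square cam of the selector inside the box, 18 mm from shaft to flat, on which the lock bears. It must not be pressed on the lock with more than 40 N (some 0.6 N m on the knob). Origin on the shaft at deck height; turns with the knob.
- ketchup: Bystander: loose red squeeze bottle, 58 mm in diameter, 180 mm tall, right of the box. Origin at the centre of its foot.
- tartar: Bystander: loose pale yellow squeeze bottle with a white nozzle, 58 mm in diameter, 180 mm tall, right of the box. Origin at the centre of its foot.
- spice_jar: Bystander: loose amber jar with a black cap, 48 mm in diameter, 90 mm tall, beyond the box. Origin at the centre of its foot.
- tip_cup: Bystander: loose clear cup, 84 mm in diameter, 110 mm tall, beyond the box. Origin at the centre of its foot.

How it is judged:
On the way, in this order (a step that is already met when the one before it is completed fails the run):
1. the isolator is swung far round while the selector still stands at its start (value of joint isolator above 1 rad and value of joint selector below 0.35 rad), for 0.2 s.
2. the selector is turned to the long rib with the isolator set (value of joint isolator above 1 rad and value of joint selector between 0.9 and 1.2 rad), for 0.2 s.
At the end, for the whole second after the job is handed in: The isolator still stands swung round (beyond 1.0 rad; the lock makes sure that it is home), the selector's pointer is within 0.15 rad of the long rib (0.90 to 1.20 rad), both are at rest, and the bottles, jar and cup stand where they stood (all of step 2 and velocity of joint selector between -0.05 and 0.05 rad/s and velocity of joint isolator between -0.05 and 0.05 rad/s); the robot touches nothing.
It fails at once if the isolator was forced against its stop (more than 40 N on its dog) (contact force between isolator_dog and anything else above 40 N).
It fails at once if the selector was forced against its lock (more than 40 N on its cam) (contact force between selector_cam and anything else above 40 N).
It fails at once if a bystander was moved by more than 30 mm or tipped (distance of any of ketchup, tartar, spice_jar, tip_cup from where it was at the start of the episode above 0.03 m or angle between any of ketchup, tartar, spice_jar, tip_cup's own z axis and vertical above 0.35 rad).
It also fails if it takes over 72 s, if anything falls off the work surface, if the arm or the gripper's body presses on something with over 40 N, if the wrist force passes 120 N, or if a joint passes its speed limit or range.

### The arm

A 7-joint arm with a two-finger parallel gripper is mounted at the origin on the work surface. World frame = base frame: x ahead of the robot, y to its left, z up, the work surface at z = 0. Lengths are in m, angles in rad, forces in N, time in s.
With the tool pointing down it reaches from about 0.4 to 0.925 m from the base axis. Payload 5.6 kg.
Tool frame: the origin (TCP) lies between the finger pads; the fingertips stand 19 mm ahead of it and the grasp point (between the pads) is the TCP; z points along the fingers, y is the direction in which the jaws open and shut (so a half turn about z gives the same grasp; the last joint's range is limited). The gripper opens to 85 mm and grips with 20 to 120 N. Pads are 22 mm wide; open, the fingers measure 114 mm over their backs; the gripper's body (76 mm by 85 mm) begins 54 mm behind the grasp point. The pads swing forward as they close: fully open they stand 13 mm farther back than shut.
Start: joints at [1.113, 0.468, -0.012, 1.603, 0.006, 1.071, -0.056], TCP at [0.262, -0.595, 0.25] pointing down, gripper open.
Joint ranges: [-2.53, 2.53], [-0.31, 2.02], [-1.57, 1.55], [0.28, 2.44], [-1.29, 4.43], [0.15, 1.84], [-2.92, 2.92]. Speed limits (rad/s): [2.57, 2.57, 3.14, 3.14, 3.14, 3.14, 3.14].

### API

Orientations are given as a 3x3 rotation matrix whose columns are the frame's x, y, z axes.
In Python, from station import state, vision, robot gives the robot as it stands. The module is installed in compiled form; this text tells all that it offers.
- The arm moves only by the shell command python3 -m crank 'ROWS' [OPENING]. ROWS is JSON, a list of rows, each an object with "offset": the shift along the tool's x, y, z in units of 25 mm (1.0 is 25 mm), a list of three; "angular": the turn, a rotation vector about the tool's x, y, z in units of 5 degrees (1.0 is 5 degrees), a list of three. In form: [{"offset": [dx, dy, dz], "angular": [ax, ay, az]}, ...]. A call has 1 to 20 rows; each row shifts and turns the pose as measured when the row begins, along the tool's axes as they then stand; what a row does not reach is not made up. A row lasts 1/10 s, in which the tool goes at most 50 mm and 8.59 degrees, less where a joint would pass 70% of its speed; a pose out of reach is approached as far as the arm can. A call is refused whole if a number of a shift passes 1 or a number of a turn 1, either way. A call with a gripper value outside its range is refused whole. OPENING is the closure, from -1 (fully open) to 1 (shut), so that 0 is half open, set as the call begins (- or left out, the last holds). The fingers move at their own pace and stop on an object; the grip force is fixed at half the most. Time passes only in rows, so rows that do not move let the fingers close. It gives the time, the measured TCP pose, the force and the opening at its end, in the units of the state.
- state(): the state, without advancing time (a new reading comes with each control period).
- vision.capture(name): name is "scene" or "top"; returns a dict with "image" (400x640x3 uint8, red, green, blue), "depth" (400x640 float32, m along the optical axis (not along the pixel's ray), 0 where there is no reading), "intrinsics" (3x3 intrinsics, pixels), "extrinsics" (4x4, takes a point from world to camera coordinates). Camera axes: x right, y up, looking along -z (the intrinsics and any distortion apply to the point x, -y, -z); pixel columns grow to the right and rows downward; lengths in m; the calibration is good to about 2 mm. A picture is of the moment at which its call begins.
- robot.job_done(): hands the job in, once; it reports no verdict.
The state is a dict: "time_s": time; "qpos": joint angles; "joint_velocities": joint speeds; "joint_torque": joint torques, N m; "position": TCP position; "eef_rot": TCP orientation; "force": force on the tool from outside, world axes, zero at the start; "torque": the same for the moment, N m; "width": finger opening in m.
Only numpy, scipy, OpenCV 4.12 (cv2) and the standard library are available. Lean on these libraries where they do the work, as an engineer would, in place of code of your own. Each camera call takes 0.05 s, during which the arm holds its last target. There are 200 camera calls.

## Working session

There is one attempt and no reset: what is moved stays moved. The work goes in short steps, Python scripts to look and compute and a shell command to move; the robot and the scene stay as the last step left them, time stands still between calls to the robot, and variables do not carry over. Pictures are saved under pics/ and viewed, about 8 in all and at most 12, crops included, and the job is handed in when it is done.

```bash
mkdir -p pics; cat > h.py <<'E'
import numpy as np, cv2
from station import state, vision, robot
def cap(n):
    c=vision.capture(n); np.savez(f'{n}.npz',**c); return c
def pts(c):
    d=c['depth'];K=c['intrinsics'];v,u=np.mgrid[:d.shape[0],:d.shape[1]]
    P=np.stack([(u-K[0,2])/K[0,0]*d,-(v-K[1,2])/K[1,1]*d,-d],-1)
    T=np.linalg.inv(c['extrinsics']); return P@T[:3,:3].T+T[:3,3]
E
python3 - <<'E'
from h import *
for n in('scene','top'):
    c=cap(n); cv2.imwrite(f'pics/{n}0.png',c['image'][:,:,::-1]); print(n,c['intrinsics'].tolist(),np.round(np.linalg.inv(c['extrinsics']),3).tolist())
s=state();print(s)
E
```

```text
scene [[375.26240056958255, 0.0, 313.6196200555256], [0.0, 375.26240056958255, 196.87140172263113], [0.0, 0.0, 1.0]] [[0.815, -0.347, 0.464, 0.966], [0.579, 0.48, -0.659, -0.636], [0.006, 0.806, 0.592, 0.596], [0.0, 0.0, 0.0, 1.0]]
top [[475.94178821387743, 0.0, 325.6833599710233], [0.0, 475.94178821387743, 198.32835170341593], [0.0, 0.0, 1.0]] [[-0.03, 0.99, -0.14, 0.423], [-1.0, -0.03, -0.003, -0.104], [-0.008, 0.14, 0.99, 1.1], [0.0, 0.0, 0.0, 1.0]]
{'time_s': 0.1, 'qpos': array([ 1.11299685,  0.4683215 , -0.0115836 ,  1.60352023,  0.00601189,
        1.07139554, -0.05629356]), 'joint_velocities': array([ 0.00181806, -0.00327169, -0.00015427, -0.00178872,  0.0009695 ,
       -0.00042281,  0.0007752 ]), 'joint_torque': array([ 1.25615359e-03, -5.33520520e+01,  2.19846895e-02, -2.51966679e+01,
        1.15371763e-02,  4.31367269e-03,  1.12745934e-05]), 'position': array([ 0.26169538, -0.5944841 ,  0.24941721]), 'eef_rot': array([[ 9.15225113e-01,  4.02942178e-01, -7.70219017e-04],
       [ 4.02942891e-01, -9.15224030e-01,  1.41463401e-03],
       [-1.34907243e-04, -1.60506285e-03, -9.99998703e-01]]), 'force': array([0.00557656, 0.56882329, 0.20587389]), 'torque': array([ 0.01206818,  0.0354895 , -0.05677135]), 'width': 0.08530700914630396}
```

View pics/top0.png

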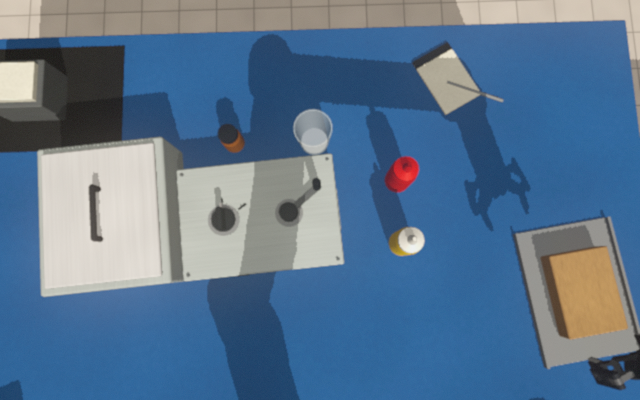

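View pics/scene0.png

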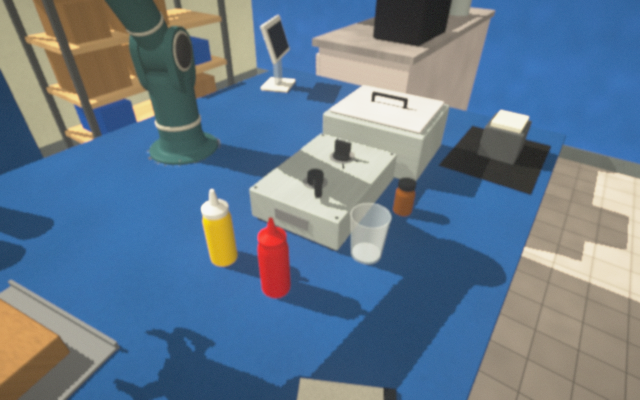

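Top view: box deck spans roughly (178,170)-(343,264). Isolator shaft is at (289,211), grip at (317,184), selector at (223,218), bottles at (403,174) and (407,240), cup at (313,130), jar at (231,138).

```bash
python3 - <<'E'
from h import *
c=dict(np.load('top.npz'));P=pts(c);im=c['image'].astype(int);v,u=np.mgrid[:400,:640]
z=P[...,2]
R=(u>170)&(u<350)&(v>150)&(v<275)
m=(R&(abs(z-.09)<.006)).astype(np.uint8)
m=cv2.morphologyEx(m,cv2.MORPH_CLOSE,np.ones((25,25)))
Q=P[m>0]; print('deck z',np.median(z[m>0]),m.sum())
K=c['intrinsics'];T=np.linalg.inv(c['extrinsics'])
def ray(px,py,h):
    d=T[:3,:3]@np.array([(px-K[0,2])/K[0,0],-(py-K[1,2])/K[1,1],-1]);return T[:3,3]+d*(h-T[2,3])/d[2]
cn,_=cv2.findContours(m,0,2);cn=max(cn,key=cv2.contourArea)[:,0]
W=np.array([ray(a,b,.09)[:2] for a,b in cn],np.float32)
(cc,sz,ang)=cv2.minAreaRect(W);print('rect',cc,sz,ang)
dark=(im.max(-1)<70)&R
for n,zl,zh in(('grip',.155,.18),('knob',.13,.145)):
    q=dark&(z>zl)&(z<zh); A=P[q];print(n,len(A),A.mean(0) if len(A) else 0, A.min(0) if len(A) else 0,A.max(0) if len(A) else 0)
    if len(A): (x,s,a)=cv2.minAreaRect(A[:,:2].astype(np.float32));print(x,s,a)
for n,(a,b,e,f),zl,zh in(('ketchup',(370,150,430,200),.1,.2),('tartar',(370,215,430,265),.1,.2),('jar',(210,115,250,160),.06,.11),('cup',(285,105,340,155),.02,.13)):
    q=(u>a)&(u<e)&(v>b)&(v<f)&(z>zl)&(z<zh);A=P[q];print(n,len(A),np.round(np.r_[A.mean(0),A.min(0),A.max(0)],3))
E
```

```text
deck z 0.09085961725033032 17992
rect (0.5519194602966309, 0.049879446625709534) (0.28075605630874634, 0.34934186935424805) 4.007307529449463
grip 53 [ 0.58556231 -0.08210517  0.1690127 ] [ 0.57936495 -0.0885592   0.1563472 ] [ 0.59368833 -0.07604692  0.1763155 ]
(0.586444079875946, -0.08254139870405197) (0.012278357520699501, 0.014194941148161888) 85.92415618896484
knob 77 [0.53216237 0.09879291 0.13718215] [ 0.50461474 -0.08778629  0.13003659] [0.5817935  0.12553573 0.14383014]
(0.5424338579177856, 0.017513081431388855) (0.041640933603048325, 0.2210714966058731) 10.003885269165039
ketchup 647 [ 0.611 -0.263  0.14   0.587 -0.292  0.1    0.641 -0.238  0.184]
tartar 653 [ 0.468 -0.264  0.141  0.441 -0.294  0.1    0.497 -0.24   0.184]
jar 396 [0.713 0.109 0.085 0.694 0.09  0.06  0.737 0.133 0.095]
cup 919 [ 0.725 -0.076  0.076  0.662 -0.117  0.02   0.757 -0.035  0.115]
```

```bash
python3 - <<'E'
from h import *
c=np.load('top.npz');im=c['image'][150:280,170:350,::-1];cv2.imwrite('pics/crop1.png',cv2.resize(im,None,fx=4.4,fy=4.4,interpolation=cv2.INTER_CUBIC))
E
```

```text
(no output)
```

View pics/crop1.png

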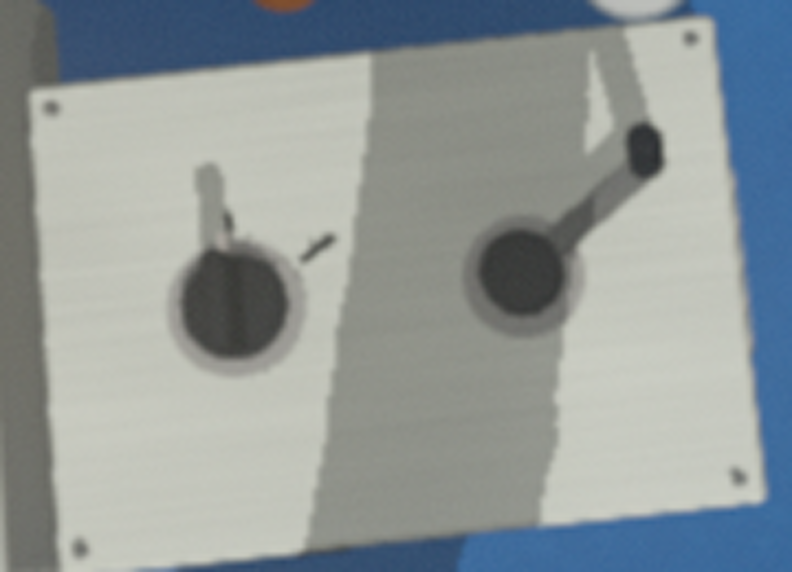

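The crop shows clean deck corners at (31,92), (712,17), (766,502) and (60,570), the isolator hub at (522,272), the grip at (645,145-165) and the knob at (234,304). I'll fit the fryer frame from the corners.

```bash
cat >> h.py <<'E'
def ray(c,px,py,h):
    K=c['intrinsics'];T=np.linalg.inv(c['extrinsics'])
    d=T[:3,:3]@np.array([(px-K[0,2])/K[0,0],-(py-K[1,2])/K[1,1],-1]);return (T[:3,3]+d*(h-T[2,3])/d[2])[:2]
E
python3 - <<'E'
from h import *
c=dict(np.load('top.npz'))
C=lambda x,y,h:ray(c,170+(x+.5)/4.4-.5,150+(y+.5)/4.4-.5,h)
W=np.array([C(31,92,.09),C(712,17,.09),C(766,502,.09),C(60,570,.09)])
M=np.array([[.12,.17],[.12,-.17],[-.12,-.17],[-.12,.17]])
print(W.round(4).tolist(),[np.linalg.norm(W[i]-W[i-1]).round(4) for i in range(4)])
a=M[:,0]+1j*M[:,1];b=W[:,0]+1j*W[:,1];bm=b.mean();r=(np.conj(a)*(b-bm)).sum();yaw=np.angle(r);print('origin',bm,'yaw',yaw)
print('resid',(b-bm-a*np.exp(1j*yaw)).round(4))
f=lambda x,y:bm+(x+1j*y)*np.exp(1j*yaw)
iso=f(0,-.065);sel=f(0,.075);print('iso',iso,'sel',sel)
print('hub seen',C(522,272,.11),C(522,272,.1),'knob disc seen',C(234,304,.099), 'knob top?',C(234,300,.138))
g=C(645,145,.17);print('grip top',g,C(645,140,.17)); gc=g[0]+1j*g[1]-iso
print('r',abs(gc),'isoangle',-(np.angle(gc)-yaw+np.pi/2)+.75)
for t in (.0,.15,.3,.75,1.05,1.85): print(t, (iso+.08*np.exp(1j*(yaw-np.pi/2+.75-t))).round(4))
E
```

```text
[[0.636, 0.2204], [0.6633, -0.116], [0.4254, -0.1343], [0.4033, 0.2032]] [np.float64(0.2334), np.float64(0.3374), np.float64(0.2386), np.float64(0.3383)]
origin (0.5320122018677806+0.043329787001985726j) yaw 0.0738414093970417
resid [-0.0031-0.0014j -0.0009+0.0014j  0.0005+0.0007j  0.0035-0.0008j]
iso (0.5368075329048293-0.021493085506451584j) sel (0.526479127594263+0.1181254091271057j)
hub seen [ 0.53720521 -0.02144358] [ 0.53836046 -0.02061048] knob disc seen [0.52722512 0.11822891] knob top? [0.5250143  0.10957577]
grip top [ 0.58616475 -0.08296809] [ 0.58845142 -0.08302951]
r 0.0788372408370021 isoangle 0.14734523947193812
0.0 (0.5955-0.0758j)
0.15 (0.5867-0.084j)
0.3 (0.5768-0.0908j)
0.75 (0.5427-0.1013j)
1.05 (0.5189-0.0995j)
1.85 (0.4684-0.0629j)
```

```bash
python3 -m crank '[{"offset":[1,-0.67,0],"angular":[0,0,0]},{"offset":[1,-0.67,0],"angular":[0,0,0]},{"offset":[1,-0.67,0],"angular":[0,0,0]},{"offset":[1,-0.67,0],"angular":[0,0,0]},{"offset":[1,-0.67,0],"angular":[0,0,0]},{"offset":[1,-0.67,0],"angular":[0,0,0]},{"offset":[1,-0.67,0],"angular":[0,0,0]},{"offset":[1,-0.67,0],"angular":[0,0,0]},{"offset":[1,-0.67,0],"angular":[0,0,0]},{"offset":[1,-0.67,0],"angular":[0,0,0]},{"offset":[1,-0.67,0],"angular":[0,0,0]},{"offset":[1,-0.67,0],"angular":[0,0,0]},{"offset":[1,-0.67,0],"angular":[0,0,0]},{"offset":[1,-0.67,0],"angular":[0,0,0]},{"offset":[1,-0.67,0],"angular":[0,0,0]},{"offset":[1,-0.67,0],"angular":[0,0,0]},{"offset":[1,-0.67,0],"angular":[0,0,0]},{"offset":[1,-0.67,0],"angular":[0,0,0]}]' -1
python3 -m crank '[{"offset":[0,0,0],"angular":[0,0,-1]},{"offset":[0,0,0],"angular":[0,0,-1]},{"offset":[0,0,0],"angular":[0,0,-1]},{"offset":[0,0,0],"angular":[0,0,-1]},{"offset":[0,0,0],"angular":[0,0,-1]},{"offset":[0,0,0],"angular":[0,0,-1]},{"offset":[0,0,0],"angular":[0,0,-1]},{"offset":[0,0,0],"angular":[0,0,-1]},{"offset":[0,0,0],"angular":[0,0,-1]},{"offset":[0,0,0],"angular":[0,0,-1]},{"offset":[0,0,0],"angular":[0,0,-1]},{"offset":[0,0,0],"angular":[0,0,-1]},{"offset":[0,0,0],"angular":[0,0,-1]},{"offset":[0,0,0],"angular":[0,0,-1]},{"offset":[0,0,0],"angular":[0,0,-1]},{"offset":[0,0,0],"angular":[0,0,-1]},{"offset":[0,0,0],"angular":[0,0,-1]},{"offset":[0,0,0],"angular":[0,0,-1]},{"offset":[0,0,0],"angular":[0,0,-1]},{"offset":[0,0,0],"angular":[0,0,-1]}]'
cat > w.py <<'E'
# usage: w.py x y z yYawDeg : what remains, in tool units
import sys; from h import *
x,y,z,a=map(float,sys.argv[1:]);s=state();R=s['eef_rot'];p=s['position']
from scipy.spatial.transform import Rotation as Ro
t=np.radians(a);Y=np.array([np.cos(t),np.sin(t),0]);Z=np.array([0,0,-1.]);G=np.stack([np.cross(Y,Z),Y,Z],1)
print('t',s['time_s'],'p',p.round(4),'yaw y',np.degrees(np.arctan2(R[1,1],R[0,1])).round(2),'w',s['width'],'q7',s['qpos'][6])
print('off units',(R.T@(np.array([x,y,z])-p)/.025).round(2),'ang units',np.degrees(Ro.from_matrix(R.T@G).as_rotvec()/5).round(2),'F tool',(R.T@s['force']).round(2),'T',s['torque'].round(2))
E
python3 w.py .587 -.083 .14 39
```

```text
time_s: 1.9
position: [0.5569, -0.1228, 0.2418]
eef_rot: [[0.92, 0.392, -0.014], [0.392, -0.92, 0.007], [-0.01, -0.012, -1.0]]
force: [-0.7, 0.0, 0.2]
width: 0.0853
time_s: 3.9
position: [0.5533, -0.1153, 0.2328]
eef_rot: [[-0.613, 0.789, -0.03], [0.789, 0.614, 0.014], [0.03, -0.016, -0.999]]
force: [0.3, 0.5, 0.7]
width: 0.0857
t 3.9 p [ 0.5533 -0.1153  0.2328] yaw y 37.88 w 0.08573202877902678 q7 0.5769610116723791
off units [0.08 1.91 3.69] ang units [-0.18 -0.34 -0.23] F tool [ 0.23  0.48 -0.74] T [-0.   -0.07 -0.07]
```

```bash
python3 -m crank '[{"offset":[0.04,0.95,-0.02],"angular":[-0.18,-0.34,-0.23]},{"offset":[0.04,0.95,-0.02],"angular":[0,0,0]},{"offset":[0,0,0],"angular":[0,0,0]}]'
python3 w.py .587 -.083 .14 39
```

```text
time_s: 4.2
position: [0.5891, -0.0848, 0.232]
eef_rot: [[-0.63, 0.777, -0.001], [0.777, 0.63, -0.0], [0.001, -0.001, -1.0]]
force: [0.2, 0.8, 0.6]
width: 0.0852
t 4.2 p [ 0.5891 -0.0848  0.232 ] yaw y 39.02 w 0.08523203765372345 q7 0.5138303179913604
off units [ 0.11 -0.01  3.68] ang units [-0.01 -0.01  0.  ] F tool [ 0.51  0.72 -0.65] T [ 0.04 -0.03 -0.02]
```

```bash
python3 -m crank '[{"offset":[0.1,0,0.7],"angular":[0,0,0]},{"offset":[0,0,0.7],"angular":[0,0,0]},{"offset":[0,0,0.7],"angular":[0,0,0]},{"offset":[0,0,0.7],"angular":[0,0,0]},{"offset":[0,0,0.6],"angular":[0,0,0]}]'
python3 w.py .587 -.083 .142 39
python3 - <<'E'
from h import *
c=cap('scene');cv2.imwrite('pics/s2.png',cv2.resize(c['image'][100:260,220:420,::-1],None,fx=3.5,fy=3.5,interpolation=cv2.INTER_CUBIC))
E
```

```text
time_s: 4.7
position: [0.5864, -0.0851, 0.1447]
eef_rot: [[-0.629, 0.778, -0.001], [0.778, 0.629, -0.002], [-0.001, -0.002, -1.0]]
force: [-0.1, 0.2, 0.1]
width: 0.0854
t 4.7 p [ 0.5864 -0.0851  0.1447] yaw y 38.96 w 0.08537789835578155 q7 0.450480004463485
off units [0.05 0.07 0.11] ang units [-0.03  0.01 -0.01] F tool [ 0.2   0.07 -0.12] T [-0.01  0.   -0.03]
```

View pics/s2.png

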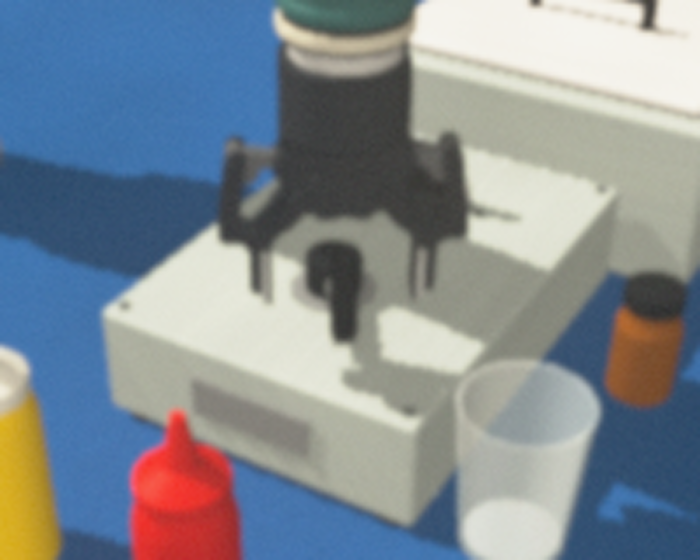

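```bash
python3 - <<'E'
from h import *
c=dict(np.load('scene.npz'));K=c['intrinsics'];E=c['extrinsics']
def pr(p):
    q=E@np.r_[p,1];u=K[0,0]*q[0]/-q[2]+K[0,2];v=K[1,1]*-q[1]/-q[2]+K[1,2];return ((np.array([u,v])-[220,100])*3.5).round(0)
for n,p in(('posttop',(.587,-.083,.17)),('postfoot',(.587,-.083,.111)),('hub',(.537,-.0215,.1)),('tcp',(.5864,-.0851,.1447))):print(n,pr(p))
P=pts(c);
for a,b in((335,262),(343,310),(343,330),(343,290)): print((a,b),P[int(100+b/3.5),int(220+a/3.5)].round(3))
E
```

```text
posttop [343. 249.]
postfoot [342. 329.]
hub [333. 274.]
tcp [340. 286.]
(335, 262) [ 0.587 -0.093  0.168]
(343, 310) [ 0.592 -0.09   0.133]
(343, 330) [ 0.592 -0.089  0.116]
(343, 290) [ 0.592 -0.09   0.149]
```

Image check: the post runs (343,249)-(342,329), where it was predicted, and it is centred between the fingers. I'll narrow the cage now.

```bash
python3 -m crank '[{"offset":[0.05,0.07,-0.02],"angular":[0,0,0]},{"offset":[0,0,-0.02],"angular":[0,0,0]},{"offset":[0,0,-0.02],"angular":[0,0,0]},{"offset":[0,0,-0.02],"angular":[0,0,0]},{"offset":[0,0,-0.02],"angular":[0,0,0]}]' 0.45
python3 w.py .587 -.083 .142 39
```

```text
time_s: 5.25
position: [0.586, -0.0835, 0.1463]
eef_rot: [[-0.628, 0.778, -0.004], [0.778, 0.628, -0.002], [0.001, -0.004, -1.0]]
force: [-0.1, -0.1, 0.3]
width: 0.0237
t 5.25 p [ 0.586  -0.0835  0.1463] yaw y 38.91 w 0.02369423052794763 q7 0.4487139771680787
off units [-0.01  0.04  0.17] ang units [-0.05 -0.01 -0.02] F tool [ 0.01 -0.15 -0.29] T [-0.    0.03 -0.04]
```

```bash
cat > l.py <<'E'
from h import *
s=state();R=s['eef_rot'];p=s['position'];iso=np.array([.5368,-.0215]);d=p[:2]-iso
th=.75-(np.arctan2(d[1],d[0])-.0738+np.pi/2)
f=R.T@s['force'];yaw=np.degrees(np.arctan2(R[1,1],R[0,1]));want=np.degrees(np.arctan2(d[1],d[0]))+90
print(f"t {s['time_s']:.2f} r {np.hypot(*d)*1e3:.1f} th_tcp {th:.3f} z {p[2]:.4f} yawerr {yaw-want:.1f} tilt {np.degrees(R[:2,2]).round(1)} Ftool {f.round(1)} w {s['width']*1e3:.1f} vmax {abs(s['joint_velocities']).max():.3f}")
import sys
if len(sys.argv)>1: sys.exit(int(abs(f[1])>float(sys.argv[1])))
E
python3 l.py
python3 -m crank '[{"offset":[0,-0.14,0],"angular":[0,0,0.5]},{"offset":[0,-0.14,0],"angular":[0,0,0.5]},{"offset":[0,-0.14,0],"angular":[0,0,0.5]}]'>/dev/null; python3 l.py
python3 -m crank '[{"offset":[0,-0.14,0],"angular":[0,0,0.5]},{"offset":[0,-0.14,0],"angular":[0,0,0.5]},{"offset":[0,-0.14,0],"angular":[0,0,0.5]}]'>/dev/null; python3 l.py
```

```text
t 5.25 r 79.1 th_tcp 0.153 z 0.1463 yawerr 0.5 tilt [-0.2 -0.1] Ftool [ 0.  -0.2 -0.3] w 23.7 vmax 0.016
t 5.55 r 78.5 th_tcp 0.223 z 0.1480 yawerr -3.1 tilt [0.3 0.2] Ftool [0.6 6.  5. ] w 23.5 vmax 0.350
t 5.85 r 77.4 th_tcp 0.277 z 0.1496 yawerr -7.6 tilt [1.1 0.5] Ftool [-0.2  5.4  4.5] w 23.5 vmax 0.355
```

```bash

python3 -m crank '[{"offset":[-0.03,-0.28,0.02],"angular":[0,0,0.4]},{"offset":[-0.03,-0.28,0.02],"angular":[0,0,0.4]},{"offset":[-0.03,-0.28,0.02],"angular":[0,0,0.4]},{"offset":[-0.03,-0.28,0.02],"angular":[0,0,0.4]}]'>/dev/null; python3 l.py
python3 -m crank '[{"offset":[-0.03,-0.28,0.02],"angular":[0,0,0.4]},{"offset":[-0.03,-0.28,0.02],"angular":[0,0,0.4]},{"offset":[-0.03,-0.28,0.02],"angular":[0,0,0.4]},{"offset":[-0.03,-0.28,0.02],"angular":[0,0,0.4]}]'>/dev/null; python3 l.py
```

```text
t 6.25 r 78.6 th_tcp 0.521 z 0.1496 yawerr -1.8 tilt [2.3 0.7] Ftool [1.1 5.1 5.2] w 23.4 vmax 0.244
t 6.65 r 79.9 th_tcp 0.766 z 0.1493 yawerr 4.2 tilt [3.5 1. ] Ftool [1.7 4.9 4.4] w 23.2 vmax 0.250
```

```bash

python3 -m crank '[{"offset":[0,-0.26,0.02],"angular":[0.5,0,0.6]},{"offset":[0,-0.26,0.02],"angular":[0.3,0,0.7]},{"offset":[0,-0.26,0.02],"angular":[0.2,0,0.7]}]'>/dev/null; python3 l.py
python3 -m crank '[{"offset":[0,-0.15,0.01],"angular":[0.1,0,0.2]}]'>/dev/null; python3 l.py
python3 -m crank '[{"offset":[0,-0.15,0.01],"angular":[0.1,0,0.2]}]'>/dev/null; python3 l.py
```

```text
t 6.95 r 79.8 th_tcp 0.929 z 0.1506 yawerr 3.3 tilt [-0.6  0.8] Ftool [0.9 5.3 4.1] w 23.2 vmax 0.527
t 7.05 r 79.7 th_tcp 0.948 z 0.1512 yawerr 3.3 tilt [-0.8  0.8] Ftool [-0.9  5.9  3.8] w 23.6 vmax 0.136
t 7.15 r 79.7 th_tcp 0.968 z 0.1518 yawerr 3.4 tilt [-1.   0.8] Ftool [-0.7  6.   4.7] w 23.9 vmax 0.153
```

```bash

python3 -m crank '[{"offset":[0,-0.15,0.02],"angular":[0,0,0.1]},{"offset":[0,-0.15,0.02],"angular":[0,0,0.2]},{"offset":[0,-0.15,0.02],"angular":[0,0,0.2]}]'>/dev/null; python3 l.py 9 && 
python3 -m crank '[{"offset":[0,-0.15,0.02],"angular":[0,0,0.2]},{"offset":[0,-0.15,0.02],"angular":[0,0,0.2]},{"offset":[0,-0.15,0.02],"angular":[0,0,0.2]}]'>/dev/null; python3 l.py 9 &&
python3 -m crank '[{"offset":[0,-0.15,0.02],"angular":[0,0,0.2]},{"offset":[0,-0.15,0.02],"angular":[0,0,0.2]},{"offset":[0,-0.15,0.02],"angular":[0,0,0.2]}]'>/dev/null; python3 l.py 9 && 
python3 -m crank '[{"offset":[0,-0.15,0.02],"angular":[0,0,0.2]},{"offset":[0,-0.15,0.02],"angular":[0,0,0.2]},{"offset":[0,-0.15,0.02],"angular":[0,0,0.2]}]'>/dev/null; python3 l.py 9
```

```text
t 7.45 r 79.7 th_tcp 1.023 z 0.1528 yawerr 4.0 tilt [-0.   0.8] Ftool [-0.2  6.9  4.3] w 23.8 vmax 0.152
t 7.75 r 79.8 th_tcp 1.085 z 0.1535 yawerr 4.5 tilt [0.9 0.7] Ftool [-0.1  5.2  4.8] w 23.3 vmax 0.156
t 8.05 r 79.8 th_tcp 1.147 z 0.1542 yawerr 4.9 tilt [1.8 0.7] Ftool [0.7 6.  4.6] w 23.3 vmax 0.162
t 8.35 r 79.8 th_tcp 1.209 z 0.1549 yawerr 5.3 tilt [2.7 0.5] Ftool [0.7 5.1 4.6] w 23.5 vmax 0.167
```

```bash

python3 -m crank '[{"offset":[0,-0.15,0.08],"angular":[0.2,0,0.3]},{"offset":[0,-0.15,0.08],"angular":[0.2,0,0.3]},{"offset":[0,-0.15,0.08],"angular":[0.2,0,0.3]}]'>/dev/null; python3 l.py 9 && 
python3 -m crank '[{"offset":[0,-0.15,0.08],"angular":[0.2,0,0.3]},{"offset":[0,-0.15,0.08],"angular":[0.1,0,0.3]},{"offset":[0,-0.15,0.08],"angular":[0.1,0,0.3]}]'>/dev/null; python3 l.py 9 &&
python3 -m crank '[{"offset":[0,-0.15,0.06],"angular":[0.1,0,0.3]},{"offset":[0,-0.15,0.06],"angular":[0.1,0,0.3]},{"offset":[0,-0.15,0.06],"angular":[0.1,0,0.3]}]'>/dev/null; python3 l.py 9 && 
python3 -m crank '[{"offset":[0,-0.15,0.06],"angular":[0.1,0,0.3]},{"offset":[0,-0.15,0.06],"angular":[0.1,0,0.3]},{"offset":[0,-0.15,0.06],"angular":[0.1,0,0.3]}]'>/dev/null; python3 l.py 9
```

```text
t 8.65 r 79.1 th_tcp 1.241 z 0.1541 yawerr 2.4 tilt [1.  1.3] Ftool [-1.2  4.8 -4.4] w 23.5 vmax 0.199
t 8.95 r 78.3 th_tcp 1.263 z 0.1538 yawerr -1.1 tilt [0.2 1.9] Ftool [-0.7  5.7 -4.5] w 23.5 vmax 0.230
t 9.25 r 77.8 th_tcp 1.301 z 0.1540 yawerr -3.8 tilt [-0.1  2.3] Ftool [-0.4  5.4 -1.8] w 22.8 vmax 0.225
t 9.55 r 77.4 th_tcp 1.347 z 0.1540 yawerr -6.0 tilt [-0.5  2.8] Ftool [-0.5  8.4 -4.2] w 23.6 vmax 0.225
```

```bash

python3 -m crank '[{"offset":[-0.03,-0.15,0.04],"angular":[0,-0.1,0.05]},{"offset":[-0.03,-0.15,0.04],"angular":[0,-0.1,0.05]}]'>/dev/null; python3 l.py 9 && 
python3 -m crank '[{"offset":[-0.03,-0.15,0.04],"angular":[0,-0.1,0.1]},{"offset":[-0.03,-0.15,0.04],"angular":[0,-0.1,0.1]}]'>/dev/null; python3 l.py 9 && 
python3 -m crank '[{"offset":[-0.03,-0.15,0.04],"angular":[0,-0.1,0.1]},{"offset":[-0.03,-0.15,0.04],"angular":[0,0,0.1]}]'>/dev/null; python3 l.py 9 && 
python3 -m crank '[{"offset":[-0.03,-0.15,0.04],"angular":[0,0,0.1]},{"offset":[-0.03,-0.15,0.04],"angular":[0,0,0.1]}]'>/dev/null; python3 l.py 9
```

```text
t 9.75 r 77.3 th_tcp 1.367 z 0.1542 yawerr -5.6 tilt [-0.4  1.8] Ftool [ 2.5 10.7  6. ] w 23.2 vmax 0.169
t 9.75 r 77.3 th_tcp 1.367 z 0.1542 yawerr -5.6 tilt [-0.4  1.8] Ftool [ 2.5 10.7  6. ] w 23.2 vmax 0.169
t 9.75 r 77.3 th_tcp 1.367 z 0.1542 yawerr -5.6 tilt [-0.4  1.8] Ftool [ 2.5 10.7  6. ] w 23.2 vmax 0.169
t 9.75 r 77.3 th_tcp 1.367 z 0.1542 yawerr -5.6 tilt [-0.4  1.8] Ftool [ 2.5 10.7  6. ] w 23.2 vmax 0.169
```

```bash

python3 -m crank '[{"offset":[0,-0.15,0.02],"angular":[0,0,0.05]}]'>/dev/null; python3 l.py 13 && 
python3 -m crank '[{"offset":[0,-0.15,0.02],"angular":[0,0,0.05]}]'>/dev/null; python3 l.py 13 && 
python3 -m crank '[{"offset":[0,-0.15,0.02],"angular":[0,0,0.05]}]'>/dev/null; python3 l.py 13
```

```text
t 9.85 r 77.2 th_tcp 1.373 z 0.1542 yawerr -5.6 tilt [-0.   1.7] Ftool [-0.7 12.9  8. ] w 23.7 vmax 0.088
t 9.95 r 77.2 th_tcp 1.376 z 0.1542 yawerr -5.8 tilt [0.4 1.6] Ftool [ 0.9 12.1  8.9] w 23.5 vmax 0.087
t 10.05 r 77.2 th_tcp 1.378 z 0.1541 yawerr -6.1 tilt [0.8 1.4] Ftool [ 1.3 14.3  9.4] w 23.4 vmax 0.092
```

```bash

python3 -m crank '[{"offset":[0,-0.16,0.0],"angular":[0,0,0.1]}]'>/dev/null; python3 l.py 15.5 && 
python3 -m crank '[{"offset":[0,-0.16,0.0],"angular":[0,0,0.1]}]'>/dev/null; python3 l.py 15.5 && 
python3 -m crank '[{"offset":[0,-0.16,0.0],"angular":[0,0,0.1]}]'>/dev/null; python3 l.py 15.5
```

```text
t 10.15 r 77.1 th_tcp 1.382 z 0.1544 yawerr -6.5 tilt [1.2 1.3] Ftool [ 1.1 12.7 10.8] w 23.5 vmax 0.124
t 10.25 r 77.1 th_tcp 1.384 z 0.1546 yawerr -7.1 tilt [1.6 1.1] Ftool [ 1.7 14.  10.6] w 23.6 vmax 0.122
t 10.35 r 76.9 th_tcp 1.383 z 0.1550 yawerr -7.7 tilt [2. 1.] Ftool [ 1.7 15.5 11.2] w 23.7 vmax 0.124
```

```bash

python3 -m crank '[{"offset":[0,-0.17,0.0],"angular":[-0.1,0,0]}]'>/dev/null; python3 l.py 16 && 
python3 -m crank '[{"offset":[0,-0.17,0.0],"angular":[-0.1,0,0]}]'>/dev/null; python3 l.py 16
python3 -m crank '[{"offset":[0,0.1,0],"angular":[0,0,-0.1]},{"offset":[0,0.1,0],"angular":[0,0,-0.1]}]'>/dev/null; python3 l.py
python3 -m crank '[{"offset":[0,0.1,0],"angular":[0,0,0]}]'>/dev/null; python3 l.py 
python3 -m crank '[{"offset":[0,0.1,0],"angular":[0,0,0]}]'>/dev/null; python3 l.py 
python3 -m crank '[{"offset":[0,0.1,0],"angular":[0,0,0]}]'>/dev/null; python3 l.py 
python3 -m crank '[{"offset":[0,0.1,0],"angular":[0,0,0]}]'>/dev/null; python3 l.py
```

```text
t 10.45 r 76.9 th_tcp 1.384 z 0.1553 yawerr -7.9 tilt [2.8 0.5] Ftool [ 1.3 16.  12.9] w 23.6 vmax 0.188
t 10.45 r 76.9 th_tcp 1.384 z 0.1553 yawerr -7.9 tilt [2.8 0.5] Ftool [ 1.3 16.  12.9] w 23.6 vmax 0.188
t 10.65 r 77.9 th_tcp 1.312 z 0.1555 yawerr -11.0 tilt [2.8 0.5] Ftool [-0.5 -0.5 -0.6] w 23.3 vmax 0.101
t 10.75 r 78.4 th_tcp 1.291 z 0.1554 yawerr -12.3 tilt [2.7 0.6] Ftool [ 0.3 -0.2 -0.7] w 23.5 vmax 0.048
t 10.85 r 78.9 th_tcp 1.268 z 0.1552 yawerr -13.6 tilt [2.6 0.6] Ftool [-0.3 -0.8 -0.1] w 23.8 vmax 0.047
t 10.95 r 79.0 th_tcp 1.258 z 0.1550 yawerr -14.1 tilt [2.4 0.7] Ftool [ 0.6 -5.6 -6.2] w 23.7 vmax 0.051
t 11.05 r 79.0 th_tcp 1.255 z 0.1547 yawerr -14.2 tilt [2.2 0.8] Ftool [-0.1 -7.8 -7.2] w 23.4 vmax 0.057
```

```bash

python3 -m crank '[{"offset":[0,-0.12,0],"angular":[0,0,0]},{"offset":[0,0,0],"angular":[0,0,0]},{"offset":[0,0,0],"angular":[0,0,0]},{"offset":[0,0,0],"angular":[0,0,0]},{"offset":[0,0,-0.8],"angular":[0,0,0]},{"offset":[0,0,-1],"angular":[0,0,0]},{"offset":[0,0,-1],"angular":[0,0,0]},{"offset":[0,0,-0.8],"angular":[0,0,0]}]' -1; python3 w.py .5265 .118 .125 94.2
```

```text
time_s: 11.85
position: [0.4962, -0.0927, 0.2442]
eef_rot: [[0.628, 0.778, 0.031], [0.778, -0.629, 0.015], [0.031, 0.015, -0.999]]
force: [0.1, -0.2, -0.5]
width: 0.0855
t 11.85 p [ 0.4962 -0.0927  0.2442] yaw y -38.96 w 0.08545505056345125 q7 -0.6214593053490417
off units [ 7.17 -4.43  4.93] ang units [ 5.000e-01  2.000e-02 -2.663e+01] F tool [-0.12  0.19  0.54] T [-0.02  0.01  0.01]
```

```bash

python3 -m crank '[{"offset":[0.9,-0.55,0],"angular":[0.5,0,0]},{"offset":[0.9,-0.55,0],"angular":[0,0,0]},{"offset":[0.9,-0.55,0],"angular":[0,0,0]},{"offset":[0.9,-0.55,0],"angular":[0,0,0]},{"offset":[0.9,-0.55,0],"angular":[0,0,0]},{"offset":[0.9,-0.55,0],"angular":[0,0,0]},{"offset":[0.9,-0.55,0],"angular":[0,0,0]},{"offset":[0,0,0],"angular":[0,0,-1]},{"offset":[0,0,0],"angular":[0,0,-1]},{"offset":[0,0,0],"angular":[0,0,-1]},{"offset":[0,0,0],"angular":[0,0,-1]},{"offset":[0,0,0],"angular":[0,0,-1]},{"offset":[0,0,0],"angular":[0,0,-1]},{"offset":[0,0,0],"angular":[0,0,-1]},{"offset":[0,0,0],"angular":[0,0,-1]},{"offset":[0,0,0],"angular":[0,0,-1]},{"offset":[0,0,0],"angular":[0,0,-1]},{"offset":[0,0,0],"angular":[0,0,-1]},{"offset":[0,0,0],"angular":[0,0,-1]},{"offset":[0,0,0],"angular":[0,0,-1]}]' >/dev/null; python3 -m crank '[{"offset":[0,0,0],"angular":[0,0,-1]},{"offset":[0,0,0],"angular":[0,0,-1]},{"offset":[0,0,0],"angular":[0,0,-1]},{"offset":[0,0,0],"angular":[0,0,-1]},{"offset":[0,0,0],"angular":[0,0,-1]},{"offset":[0,0,0],"angular":[0,0,-1]},{"offset":[0,0,0],"angular":[0,0,-1]},{"offset":[0,0,0],"angular":[0,0,-1]},{"offset":[0,0,0],"angular":[0,0,-1]},{"offset":[0,0,0],"angular":[0,0,-1]},{"offset":[0,0,0],"angular":[0,0,-1]},{"offset":[0,0,0],"angular":[0,0,-1]},{"offset":[0,0,0],"angular":[0,0,-1]}]' >/dev/null;python3 w.py .5265 .118 .125 94.2
```

```text
t 15.15 p [0.5282 0.0906 0.2566] yaw y 95.92 w 0.0854642588662261 q7 1.1730264292954051
off units [0.06 0.91 5.3 ] ang units [0.42 0.21 0.34] F tool [-0.22  0.82  0.31] T [-0.04 -0.02  0.03]
```

```bash

python3 -m crank '[{"offset":[0.06,0.9,0],"angular":[0.42,0.21,0.34]},{"offset":[0,0,0],"angular":[0,0,0]},{"offset":[0,0,0],"angular":[0,0,0]}]' >/dev/null;python3 w.py .5265 .118 .125 94.2
python3 - <<'E'
from h import *
c=cap('scene');cv2.imwrite('pics/s3.png',cv2.resize(c['image'][100:260,220:420,::-1],None,fx=3.5,fy=3.5,interpolation=cv2.INTER_CUBIC))
E
```

```text
t 15.45 p [0.5251 0.1113 0.257 ] yaw y 94.04 w 0.08553664342167454 q7 1.0699937264775337
off units [-0.07  0.27  5.28] ang units [-0.02  0.   -0.03] F tool [ 0.15 -0.47  0.19] T [-0.04 -0.01  0.01]
```

View pics/s3.png

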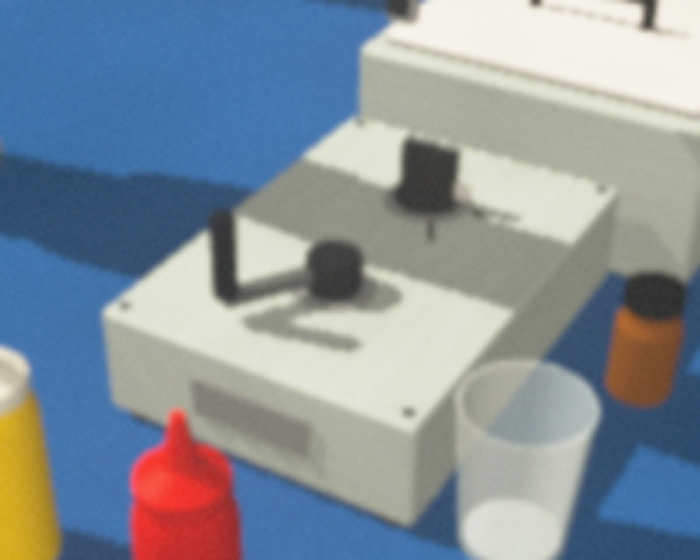

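The lever has swung round, with its post at (222,210-300). The knob bar is still at its start at (430,170) with the pointer at (460,190), and the bystanders haven't moved.

```bash

python3 -m crank '[{"offset":[-0.07,0.3,0.9],"angular":[0,0,0]},{"offset":[0,0,0.9],"angular":[0,0,0]},{"offset":[0,0,0.9],"angular":[0,0,0]},{"offset":[0,0,0.9],"angular":[0,0,0]},{"offset":[0,0,0.4],"angular":[0,0,0]},{"offset":[0,0,0],"angular":[0,0,0]}]' >/dev/null;python3 w.py .5265 .118 .125 94.2
```

```text
t 16.1 p [0.5286 0.1162 0.1549] yaw y 93.75 w 0.0852901369931307 q7 0.9488933373117203
off units [0.08 0.08 1.19] ang units [-0.02  0.05 -0.09] F tool [0.04 0.93 0.82] T [ 0.08 -0.02 -0.02]
```

```bash

python3 -m crank '[{"offset":[0.08,0.1,0.6],"angular":[0,0,-0.1]},{"offset":[0,0,0.5],"angular":[0,0,0]},{"offset":[0,0,0.1],"angular":[0,0,0]}]' >/dev/null;python3 w.py .5265 .118 .125 94.2
python3 -m crank '[{"offset":[0,0,0],"angular":[0,0,0]},{"offset":[0,0,0],"angular":[0,0,0]},{"offset":[0,0,0],"angular":[0,0,0]},{"offset":[0,0,0],"angular":[0,0,0]},{"offset":[0,0,0],"angular":[0,0,0]}]' 0.6 >/dev/null;python3 w.py .5265 .118 .125 94.2
```

```text
t 16.4 p [0.528  0.1185 0.1248] yaw y 94.23 w 0.08558007449986348 q7 0.9155596429407541
off units [ 0.06 -0.01 -0.01] ang units [-0.01  0.1   0.01] F tool [-0.45 -0.32 -0.5 ] T [0.01 0.03 0.02]
t 16.9 p [0.5288 0.119  0.1258] yaw y 94.24 w 0.016752621107628596 q7 0.9155864472134041
off units [ 0.1  -0.03  0.03] ang units [-0.01  0.12  0.01] F tool [-0.07  0.93  0.1 ] T [ 0.01 -0.01 -0.02]
```

```bash
cat > k.py <<'E'
import sys;from h import *
s=state();R=s['eef_rot'];p=s['position'];t=R.T@s['torque']
print(f"t {s['time_s']:.2f} p {p.round(4)} sel {np.radians(94.2)-np.arctan2(R[1,1],R[0,1]):.3f} tilt {np.degrees(R[:2,2]).round(1)} F {(R.T@s['force']).round(1)} T {t.round(3)} w {s['width']*1e3:.1f}")
sys.exit(int(abs(t[2])>.3))
E
python3 -m crank '[{"offset":[0,0,0],"angular":[0,0,0]},{"offset":[0,0,0],"angular":[0,0,0]},{"offset":[0,0,0],"angular":[0,0,0]}]' 1 >/dev/null;python3 k.py
python3 -m crank '[{"offset":[0,0,0],"angular":[0,0,0.4]},{"offset":[0,0,0],"angular":[0,0,0.4]}]' >/dev/null;python3 k.py &&
python3 -m crank '[{"offset":[0,0,0],"angular":[0,0,0.4]},{"offset":[0,0,0],"angular":[0,0,0.4]}]' >/dev/null;python3 k.py
```

```text
t 17.20 p [0.5289 0.1177 0.1261] sel 0.000 tilt [ 0.6 -0.1] F [-0.1 -0.1  0.1] T [-0.011  0.046 -0.104] w 11.2
t 17.40 p [0.529  0.1174 0.1261] sel 0.075 tilt [ 0.6 -0.1] F [ 0.7 -2.  -1.4] T [ 0.158  0.025 -0.106] w 11.1
t 17.60 p [0.529  0.1171 0.1261] sel 0.150 tilt [ 0.6 -0.1] F [-0.6 -1.4 -0.5] T [ 0.208  0.016 -0.058] w 11.2
```

```bash

python3 -m crank '[{"offset":[0,0,0],"angular":[0,0,0.4]},{"offset":[0,0,0],"angular":[0,0,0.4]}]' >/dev/null;python3 k.py && python3 -m crank '[{"offset":[0,0,0],"angular":[0,0,0.3]}]' >/dev/null;python3 k.py && python3 -m crank '[{"offset":[0,0,0],"angular":[0,0,0.3]}]' >/dev/null;python3 k.py && python3 -m crank '[{"offset":[0,0,0],"angular":[0,0,0.3]}]' >/dev/null;python3 k.py && python3 -m crank '[{"offset":[0,0,0],"angular":[0,0,0.3]}]' >/dev/null;python3 k.py && python3 -m crank '[{"offset":[0,0,0],"angular":[0,0,0.3]}]' >/dev/null;python3 k.py
```

```text
t 17.80 p [0.5289 0.1169 0.126 ] sel 0.226 tilt [ 0.6 -0.2] F [-0.5 -0.8 -1.1] T [ 0.164  0.035 -0.122] w 11.0
t 17.90 p [0.5289 0.1168 0.1261] sel 0.255 tilt [ 0.6 -0.2] F [ 0.3 -2.4  0.7] T [ 0.171 -0.007 -0.063] w 11.1
t 18.00 p [0.5289 0.1167 0.126 ] sel 0.283 tilt [ 0.6 -0.2] F [-0.5 -1.1 -0.2] T [ 0.195  0.026 -0.065] w 11.3
t 18.10 p [0.5289 0.1166 0.1261] sel 0.312 tilt [ 0.6 -0.2] F [ 0.6 -1.5 -0.5] T [ 0.242  0.046 -0.042] w 11.2
t 18.20 p [0.5288 0.1165 0.1261] sel 0.340 tilt [ 0.6 -0.2] F [-0.6 -1.6 -0.6] T [ 0.253 -0.025 -0.054] w 11.1
t 18.30 p [0.5288 0.1164 0.1261] sel 0.369 tilt [ 0.6 -0.2] F [-0.4 -2.1 -0.7] T [ 0.285  0.022 -0.063] w 11.1
```

The knob is free past 0.3 rad with no rise in torque.

```bash

python3 -m crank '[{"offset":[0,0,0],"angular":[0,0,0.6]},{"offset":[0,0,0],"angular":[0,0,0.6]},{"offset":[0,0,0],"angular":[0,0,0.6]},{"offset":[0,0,0],"angular":[0,0,0.6]},{"offset":[0,0,0],"angular":[0,0,0.6]}]' >/dev/null;python3 k.py && python3 -m crank '[{"offset":[0,0,0],"angular":[0,0,0.6]},{"offset":[0,0,0],"angular":[0,0,0.6]},{"offset":[0,0,0],"angular":[0,0,0.6]},{"offset":[0,0,0],"angular":[0,0,0.6]},{"offset":[0,0,0],"angular":[0,0,0.6]}]' >/dev/null;python3 k.py
```

```text
t 18.80 p [0.5284 0.1155 0.1261] sel 0.647 tilt [ 0.5 -0.3] F [-0.4 -1.6 -1. ] T [ 0.329 -0.073 -0.12 ] w 11.2
t 19.30 p [0.5278 0.1147 0.1261] sel 0.926 tilt [ 0.4 -0.4] F [-0.9 -1.9 -1.3] T [ 0.332 -0.202 -0.116] w 11.1
```

```bash

python3 -m crank '[{"offset":[0,0,0],"angular":[0,0,0.45]},{"offset":[0,0,0],"angular":[0,0,0.45]},{"offset":[0,0,0],"angular":[0,0,0.35]},{"offset":[0,0,0],"angular":[0,0,0]},{"offset":[0,0,0],"angular":[0,0,0]},{"offset":[0,0,0],"angular":[0,0,0]}]' >/dev/null;python3 k.py
```

```text
t 19.90 p [0.5274 0.1144 0.1261] sel 1.045 tilt [ 0.4 -0.5] F [-1.  -1.3 -0.4] T [ 0.235 -0.187  0.019] w 11.1
```

```bash

python3 -m crank '[{"offset":[0,0,0],"angular":[0,0,0]},{"offset":[0,0,0],"angular":[0,0,0]},{"offset":[0,0,0],"angular":[0,0,0]},{"offset":[0,0,0],"angular":[0,0,0]},{"offset":[0,0,0],"angular":[0,0,0]},{"offset":[0,0,-0.6],"angular":[0,0,0]},{"offset":[0,0,-1],"angular":[0,0,0]},{"offset":[0,0,-1],"angular":[0,0,0]},{"offset":[0,0,-1],"angular":[0,0,0]},{"offset":[0,0,-1],"angular":[0,0,0]},{"offset":[0,0,-1],"angular":[0,0,0]},{"offset":[0,0,0],"angular":[0,0,0]}]' -1 >/dev/null;python3 k.py
python3 - <<'E'
from h import *
c=cap('scene');cv2.imwrite('pics/s4.png',cv2.resize(c['image'][100:300,190:420,::-1],None,fx=3,fy=3,interpolation=cv2.INTER_CUBIC))
c=cap('top');cv2.imwrite('pics/t4.png',c['image'][:,:,::-1])
E
```

```text
t 21.10 p [0.5264 0.1186 0.2777] sel 1.041 tilt [ 0.6 -0.2] F [-0.2  0.1  0.3] T [-0.038 -0.004  0.014] w 85.1
```

View pics/s4.png

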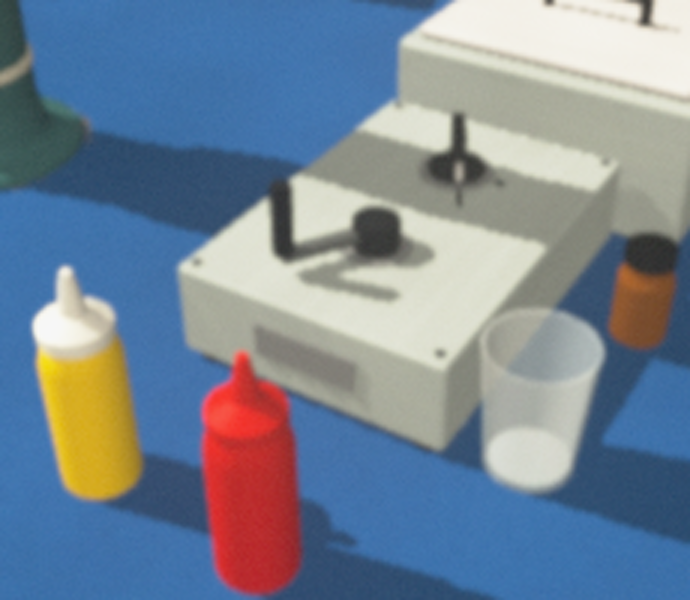

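View pics/t4.png

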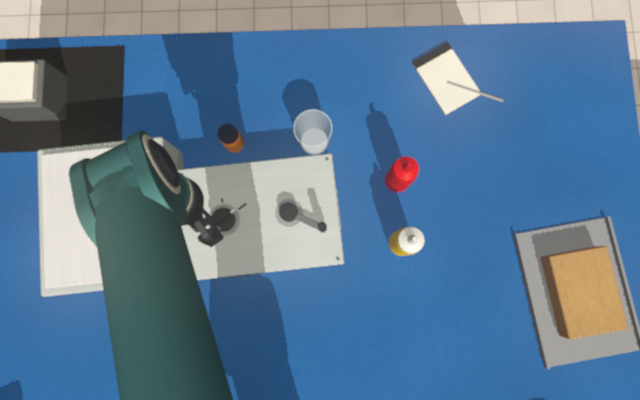

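The pointer, at (460,175) in the scene crop, lines up with the long rib at (460,198). The lever stands swung round, with its post at (322,227) in the top view, and the bottles, jar and cup are at their starting pixels. The gripper is clear of everything, so I'm handing in.

```bash
python3 -c "
from station import robot,state
print(abs(state()['joint_velocities']).max());print(robot.job_done())"
```

```text
0.032429406169353976
the job is handed in; nothing more can be done
None
```

The fryer is switched on and the job is handed in at about 21 s of the 72 s allowed; no verdict is reported.

- **Isolator:** I swung the lever clockwise with a loose cage of the fingers. It came up solid at about 1.35 rad by my estimate. I seated it with readings up to about 16 N at the grip (limit about 23 N). A light pull back met about 8 N and the lever hardly moved. That alone could also have been drag, but the selector then turned freely past 0.3 rad, so the lever is home.
- **Selector:** I gripped the knob and turned it clockwise to about 1.045 rad by tool angle. The torque stayed near 0.1 N m and never suggested the lock. I then let go and lifted clear.
- **Last checks:** The final pictures show the pointer in line with the long rib and the lever still swung round. The bottles, jar and cup are where they stood, and the gripper is clear with about zero force on it. None of these checks failed or disagreed.

While I pushed the lever, the tool tilted by up to about 3.6 degrees and rose by about 9 mm. I partly corrected this along the way.

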